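Turn the pan handles in over the hotplate

TASK

The two small pans on the twin hotplate stand with their handles sticking out over its front edge, where a sleeve would catch them. Swing each handle round inward over the hotplate, so that neither reaches past the edge of the hotplate and each ends at least a finger's breadth clear of the other pan and of its handle. Turn the pans where they stand, each staying wholly on its own round zone, without lifting or tipping them, knocking them together or disturbing the bottles and other things around.

Things in the scene. Friction and masses are not known exactly. Their poses are not given: they have to be found in the camera images.
- hotplate: low white twin hotplate fixed to the bench, flat top 225 mm (its x) by 300 mm (its y), 50 mm high. Its front, with two black knobs 12 mm proud, looks along its own -x, roughly toward the robot. Origin: at bench level below the mid point between its zones; +y to the left zone, z up. Front edge x = -85 mm, back edge x = +140 mm, sides y = +-150 mm
- left_zone (a point): centre of the left round dark zone, 120 mm across, flush with the hotplate's top, at the hotplate's x = 0, y = +88 mm, 50 mm above the bench. Left of and behind it stands a fixed pedestal with a shelf on top: nearest edges at world x = 0.51 m and y = -0.17 m, 0.27 m high
- right_zone (a point): centre of the right round dark zone, 120 mm across, flush with the hotplate's top, at the hotplate's x = 0, y = -88 mm, 50 mm above the bench
- black_pan: open round steel pan with one black handle, loose on the hotplate's left zone; 80 mm across, 50 high, base 74 across, 0.3 to 0.65 kg. Origin: centre of its underside, z up. The handle is a level bar along the pan's own -x, from 55 to 118 mm from the pan's axis, 16 wide, 12 thick, centre line 42 above the underside (92 above the bench), free air below; a 12 mm wide steel bracket joins it to the pan
- blue_pan: open round steel pan with one blue handle, loose on the hotplate's right zone; 80 mm across, 50 high, base 74 across, 0.3 to 0.65 kg. Origin: centre of its underside, z up. The handle is a level bar along the pan's own -x, from 55 to 118 mm from the pan's axis, 16 wide, 12 thick, centre line 42 above the underside (92 above the bench), free air below; a 12 mm wide steel bracket joins it to the pan
- black_pan_tip (a point): free end of the black handle, on its centre line, 118 mm from the pan's axis
- black_pan_grip (a point): a point near the middle of the black handle, on its centre line, 88 mm from the pan's axis
- blue_pan_tip (a point): free end of the blue handle, on its centre line, 118 mm from the pan's axis
- blue_pan_grip (a point): a point near the middle of the blue handle, on its centre line, 88 mm from the pan's axis
- dropper: white dropper bottle with a red cap, 33 mm across, 85 mm high, 30 g, standing loose on the hotplate's back strip, about 112 mm behind the line of the two zones. Origin: centre of its underside
- wash_bottle: wash bottle with red cap and bent spout, 76 mm across, 267 mm high, standing loose on the bench well to the left of the hotplate. Origin: centre of its underside
- tape: roll of tape lying flat on the bench well to the left of the hotplate, 96 mm across, 25 mm high. Origin: centre of its underside
- petri: petri dish with lid lying on the bench well to the left of the hotplate, 68 mm across, 15 mm high. Origin: centre of its underside
Things that resemble listed ones, but are neither listed nor needed, are in the scene too. Leave any green or turquoise look-alike of the blue_pan alone.

How it is judged:
By the outcome, as a careful person would: the job done as asked, in the order asked, and still so for the second after the job is handed in, with the robot touching nothing.
It also fails if it takes over 51 s, if anything falls off the work surface, if the arm or the gripper's body presses on something with over 40 N, if the wrist force passes 120 N, or if a joint passes its speed limit or range.

ROBOT

A 7-joint arm with a two-finger parallel gripper is mounted at the origin on a cart in front of the work surface, level with it; the furniture and walls round the work are solid. World frame = base frame: x ahead of the robot, y to its left, z up, the work surface at z = 0. Lengths are in m, angles in rad, forces in N, time in s.
With the tool pointing down it reaches from about 0.35 to 0.9 m from the base axis. Payload 8.1 kg.
Tool frame: the origin (TCP) lies midway between the tips of the shut fingers; the grasp point (between the pads) lies arm.hold_point_z behind it (arm.hold_point_z is the distance from the TCP to the grasp point, in m); z points along the fingers, x is the direction in which the jaws open and shut, and the axes are right-handed (so a half turn about z gives the same grasp; the last joint's range is limited). The gripper opens to 92 mm and grips with 3 to 60 N. Pads are 19 mm wide; open, the fingers measure 130 mm over their backs; the gripper's body (75 mm by 190 mm) begins 47 mm behind the grasp point.
Start: joints at [-1.439, 0.434, 0.025, 1.573, -0.012, 1.134, -0.075], TCP at [0.145, 0.608, 0.227] pointing down, gripper open.
Joint ranges: [-2.62, 2.62], [-0.44, 2.09], [-1.27, 1.32], [0.08, 2.57], [-1.32, 4.46], [0.12, 2], [-2.74, 2.74]. Speed limits (rad/s): [2.22, 2.22, 3.01, 3.01, 3.14, 3.14, 3.14].

INTERFACE

Orientations are given as a rotation vector (axis times angle).
In Python, from cell import arm gives the robot as it stands.
- The arm moves only by the shell command python3 -m pendant 'ROWS' [FORCE]. ROWS is JSON, a list of rows, each an object with "dp": the shift along the tool's x, y, z in m, a list of three; "rotation": the turn, a rotation vector about the tool's x, y, z in rad, a list of three; "fingers": the closure, from -1 (fully open) to 1 (shut). In form: [{"dp": [x, y, z], "rotation": [rx, ry, rz], "fingers": fingers}, ...]. A call has 1 to 20 rows; each row is the pose to reach, as a shift and turn from the pose measured when the call began, along the tool's axes at that moment; what a row does not reach only later rows make up. A row lasts 1/8 s, in which the tool goes at most 62.5 mm and 10.7 degrees, less where a joint would pass 70% of its speed; a pose out of reach is approached as far as the arm can. A call with a gripper value outside its range is refused whole. The fingers move at their own pace and stop on an object; FORCE is the grip in N (left out, the last holds). Time passes only in rows, so rows that repeat a pose let the fingers close. It gives the time, the measured TCP pose, the force and the opening at its end, in the units of the state.
- arm.observe(): the state, without advancing time (a new reading comes with each control period).
- arm.get_image(name): name is "side" or "top" or "wrist"; returns the picture (384x512x3 uint8, blue, green, red); there is no depth.
- arm.camera_params(name): a dict with "camera_matrix" (3x3 intrinsics, pixels), "k1" (the pictures are not rectified: a ray, as slopes to the right and down, at radius r is drawn at 1 + k1 r^2 times it, then the intrinsics apply), "rvec" (rotation vector, rad) and "tvec" (3), from world to camera coordinates, as OpenCV has them. Camera axes: x right, y down, z forward; pixel columns grow to the right and rows downward; lengths in m; the calibration is good to about 2 mm. A picture is of the moment at which its call begins: read the wrist's pose just before it. camera_params takes no time and is no camera call; for the wrist camera it gives the pose at the moment of the call.
- arm.sign_off(): hands the job in, once; it reports no verdict.
The state is a dict: "clock": time; "joints": joint angles; "dq": joint speeds; "joint_efforts": joint torques, N m; "position": TCP position; "ee_rot": TCP orientation; "force": force on the tool from outside, world axes, zero at the start; "ft_torque": the same for the moment, N m; "width": opening from 0.0 (shut) to 1.0 (fully open).
Only numpy, scipy, OpenCV 4.12 (cv2) and the standard library are available. Lean on these libraries where they do the work, as an engineer would, in place of code of your own. Each camera call takes 0.05 s, during which the arm holds its last target.

## Working session

There is one attempt and no reset: what is moved stays moved. The work goes in short steps, Python scripts to look and compute and a shell command to move; the robot and the scene stay as the last step left them, time stands still between calls to the robot, and variables do not carry over. Pictures are saved under pics/ and viewed, and the job is handed in when it is done.

```bash
ls; mkdir -p pics; python3 - <<'E'
from cell import arm
import cv2
print(arm.observe(), arm.hold_point_z)
for n in ("top","side","wrist"):
    print(n,arm.camera_params(n)); cv2.imwrite(f"pics/{n}0.png",arm.get_image(n))
E
```

```text
pics
{'clock': 0.0, 'joints': array([-1.43859484,  0.4352406 ,  0.0249966 ,  1.57412922, -0.01155741,
        1.13401612, -0.07505512]), 'dq': array([-9.87601948e-04,  6.06826951e-04,  8.34436582e-05,  4.04878005e-04,
        4.21899853e-04,  4.79926547e-04,  1.49718356e-03]), 'joint_efforts': array([ 1.17024116e-03, -6.67852736e+01,  9.85310376e-01, -3.14451706e+01,
       -6.04845048e-02,  4.26900527e-02,  1.35346754e-04]), 'position': array([0.14536673, 0.60730854, 0.22592191]), 'ee_rot': array([ 2.46545967e+00,  1.94518989e+00, -1.82668631e-03]), 'force': array([-0.38184663,  0.89181071,  0.75212928]), 'ft_torque': array([ 0.01088364, -0.00743892, -0.04044142]), 'width': 1.001875628075911} 0.0188
top {'camera_matrix': array([[413.92275859,   0.        , 261.09093186],
       [  0.        , 413.92275859, 190.02688368],
       [  0.        ,   0.        ,   1.        ]]), 'k1': -0.08058044394156531, 'rvec': array([ 2.06015721, -2.16314533,  0.23171031]), 'tvec': array([-0.15748377,  0.49598937,  1.30653726])}
side {'camera_matrix': array([[499.4435074 ,   0.        , 262.55832439],
       [  0.        , 499.4435074 , 204.57578127],
       [  0.        ,   0.        ,   1.        ]]), 'k1': -0.038234165484594386, 'rvec': array([ 2.11381222, -0.34527659,  0.18423174]), 'tvec': array([-0.49285453,  0.03952697,  1.66271841])}
wrist {'camera_matrix': array([[316.88527568,   0.        , 259.07848663],
       [  0.        , 316.88527568, 190.00600114],
       [  0.        ,   0.        ,   1.        ]]), 'k1': -0.07963925638429784, 'rvec': array([-2.28376121, -1.80166519, -0.25414526]), 'tvec': array([-0.62491273, -0.03446931,  0.39049293])}
```

View pics/top0.png

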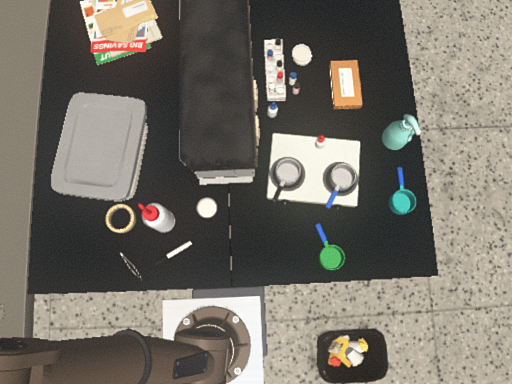

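View pics/side0.png

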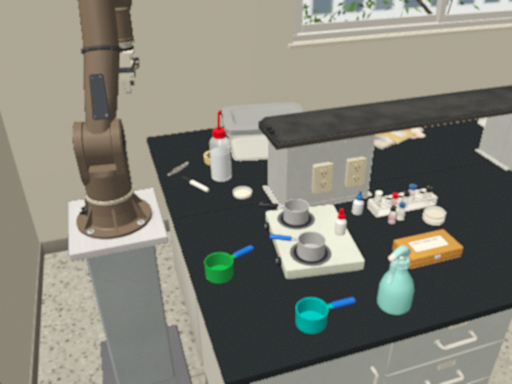

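View pics/wrist0.png

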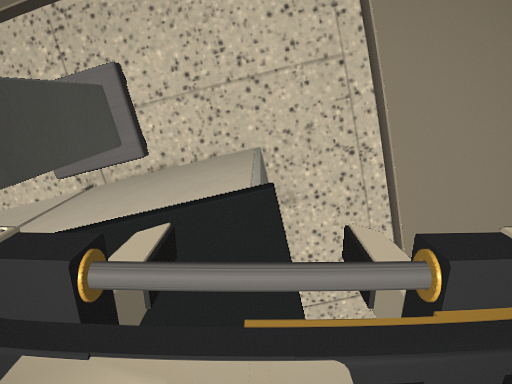

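```bash
cat > h.py <<'E'
import numpy as np,cv2
from scipy.spatial.transform import Rotation as R
def ray(P,uv):
    K=P['camera_matrix'];d=np.array([(uv[0]-K[0,2])/K[0,0],(uv[1]-K[1,2])/K[1,1]])
    s=d.copy()
    for _ in range(30): s=d/(1+P['k1']*(s@s))
    M=R.from_rotvec(P['rvec']).as_matrix();t=np.array(P['tvec'])
    return -M.T@t, M.T@np.array([s[0],s[1],1.])
def at(P,uv,z):
    o,v=ray(P,uv); return o+v*(z-o[2])/v[2]
def proj(P,p):
    M=R.from_rotvec(P['rvec']).as_matrix();c=M@np.array(p)+P['tvec'];s=c[:2]/c[2]
    s=s*(1+P['k1']*(s@s));K=P['camera_matrix'];return s[0]*K[0,0]+K[0,2],s[1]*K[1,1]+K[1,2]
E
python3 - <<'E'
import cv2
im=cv2.imread('pics/top0.png')
cv2.imwrite('pics/top0c.png',cv2.resize(im[122:217,255:375],None,fx=6.25,fy=6.25,interpolation=cv2.INTER_CUBIC))
im=cv2.imread('pics/side0.png')
cv2.imwrite('pics/side0c.png',cv2.resize(im[185:285,250:375],None,fx=6,fy=6,interpolation=cv2.INTER_CUBIC))
E
```

```text
(no output)
```

View pics/top0c.png

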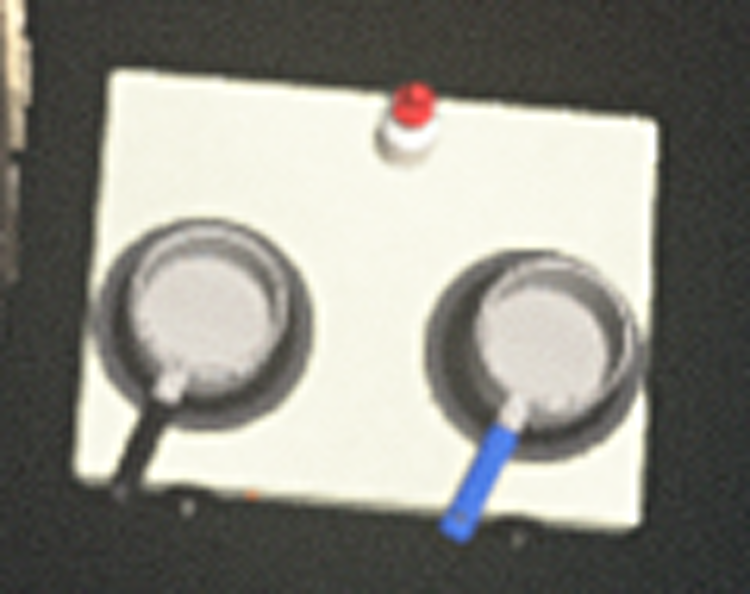

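View pics/side0c.png

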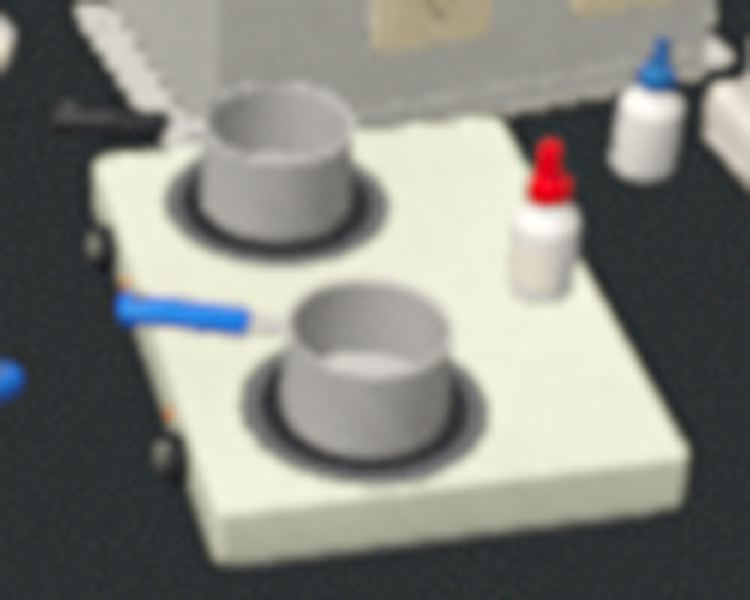

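```bash
cat > m.py <<'E'
from h import *
from cell import arm
P=arm.camera_params('top')
f=lambda u,v:((u+.5)/6.25-.5+255,(v+.5)/6.25-.5+122)
for n,u,v,z in [('BL',110,70,.05),('BR',657,120,.05),('FR',640,528,.05),('FL',76,482,.05),('Lz',204,323,.05),('Rz',533,355,.05),
 ('blkrim',210,294,.1),('blktip',122,492,.098),('blkroot',150,405,.098),('blurim',557,332,.1),('bluroot',507,430,.098),('blutip',456,541,.098),('drop',404,148,.05),('dropcap',413,103,.135)]:
    print(n,at(P,f(u,v),z).round(4))
E
python3 m.py
```

```text
BL [ 0.6853 -0.2289  0.05  ]
BR [ 0.6431 -0.5247  0.05  ]
FR [ 0.4193 -0.493   0.05  ]
FL [ 0.4584 -0.1986  0.05  ]
Lz [ 0.5411 -0.271   0.05  ]
Rz [ 0.5152 -0.4448  0.05  ]
blkrim [ 0.5435 -0.2711  0.1   ]
blktip [ 0.4429 -0.2203  0.098 ]
blkroot [ 0.4872 -0.2371  0.098 ]
blurim [ 0.5149 -0.4478  0.1   ]
bluroot [ 0.4653 -0.418   0.098 ]
blutip [ 0.4095 -0.3872  0.098 ]
drop [ 0.6334 -0.3853  0.05  ]
dropcap [ 0.6296 -0.3778  0.135 ]
```

```bash
cat >> h.py <<'E'
def down(deg):
    a=np.radians(deg);c,s=np.cos(a),np.sin(a)
    return np.array([[c,s,0],[s,-c,0],[0,0,-1.]])
def rows(st,targets):
    p0=st['position'];R0=R.from_rotvec(st['ee_rot']).as_matrix()
    for p,deg in targets:
        print((R0.T@(np.array(p)-p0)).round(3).tolist(), R.from_matrix(R0.T@down(deg)).as_rotvec().round(3).tolist())
def show(st):
    M=R.from_rotvec(st['ee_rot']).as_matrix()
    print('t',round(st['clock'],2),'p',st['position'].round(4),'yaw',np.degrees(np.arctan2(M[1,0],M[0,0])).round(2),'z',M[:,2].round(3),'F',st['force'].round(1),'w',round(st['width'],3),'j',st['joints'].round(2))
E
python3 - <<'E'
from h import *
from cell import arm
st=arm.observe();show(st)
P=arm.camera_params('wrist');M=R.from_rotvec(P['rvec']).as_matrix()
print('cam in tool',R.from_rotvec(st['ee_rot']).as_matrix().T@(-M.T@P['tvec']-st['position']))
T=arm.camera_params('top');print('wash',at(T,(157,217),.2),at(T,(150,211),.267))
S=arm.camera_params('side')
# check with side: predicted tips
for p in [(.4429,-.2203,.092),(.4095,-.3872,.092),(.5149,-.4478,.1),(.5435,-.2711,.1)]:
    u,v=proj(S,p);print((u-250)*6,(v-185)*6)
rows(st,[((.145,.608,.42),76.6),((.42,.35,.42),45),((.50,0,.42),30)])
E
```

```text
t 0.15 p [0.1454 0.6075 0.2261] yaw 76.55 z [-0.    -0.001 -1.   ] F [-0.2  0.  -0.3] w 1.003 j [-1.44  0.44  0.02  1.57 -0.01  1.13 -0.08]
cam in tool [ 0.00060286 -0.07530083 -0.15792653]
wash [0.39092968 0.12517344 0.2       ] [0.39771419 0.12807221 0.267     ]
68.78041242638244 111.94323160994668
112.83499118601515 303.3339208497175
370.81056755328575 319.1147833696382
286.1673069227937 115.09391142509241
[0.0, -0.0, -0.194] [0.0, 0.001, -0.001]
[-0.187, 0.327, -0.194] [0.0, 0.001, 0.551]
[-0.509, 0.486, -0.193] [0.001, 0.001, 0.812]
```

```bash
python3 -m pendant '[{"dp":[0,0,-0.1],"rotation":[0,0,0],"fingers":-1},{"dp":[0,0,-0.194],"rotation":[0,0,0],"fingers":-1},{"dp":[0,0,-0.194],"rotation":[0,0,0],"fingers":-1},{"dp":[-0.187,0.327,-0.194],"rotation":[0,0,0.55],"fingers":-1},{"dp":[-0.187,0.327,-0.194],"rotation":[0,0,0.55],"fingers":-1},{"dp":[-0.187,0.327,-0.194],"rotation":[0,0,0.55],"fingers":-1},{"dp":[-0.187,0.327,-0.194],"rotation":[0,0,0.55],"fingers":-1},{"dp":[-0.187,0.327,-0.194],"rotation":[0,0,0.55],"fingers":-1},{"dp":[-0.187,0.327,-0.194],"rotation":[0,0,0.55],"fingers":-1},{"dp":[-0.187,0.327,-0.194],"rotation":[0,0,0.55],"fingers":-1},{"dp":[-0.509,0.486,-0.193],"rotation":[0,0,0.81],"fingers":-1},{"dp":[-0.509,0.486,-0.193],"rotation":[0,0,0.81],"fingers":-1},{"dp":[-0.509,0.486,-0.193],"rotation":[0,0,0.81],"fingers":-1},{"dp":[-0.509,0.486,-0.193],"rotation":[0,0,0.81],"fingers":-1},{"dp":[-0.509,0.486,-0.193],"rotation":[0,0,0.81],"fingers":-1},{"dp":[-0.509,0.486,-0.193],"rotation":[0,0,0.81],"fingers":-1},{"dp":[-0.509,0.486,-0.193],"rotation":[0,0,0.81],"fingers":-1}]'
python3 - <<'E'
from h import *
from cell import arm
st=arm.observe();show(st)
rows(st,[((.45,-.30,.36),45),((.435,-.402,.30),60)])
E
```

```text
clock: 2.28
position: [0.4996, -0.0039, 0.4199]
ee_rot: [3.034, 0.807, -0.0]
force: [0.5, -0.4, 0.1]
width: 0.997
t 2.27 p [ 0.4996 -0.0039  0.4199] yaw 29.77 z [ 0.    -0.002 -1.   ] F [ 0.5 -0.4  0.1] w 0.997 j [-0.62  0.11  0.61  1.56 -0.06  1.48  0.51]
[-0.19, 0.232, 0.061] [0.002, 0.001, -0.266]
[-0.254, 0.313, 0.121] [0.002, 0.001, -0.528]
```

```bash
python3 -m pendant '[{"dp":[-0.19,0.232,0.06],"rotation":[0,0,-0.266],"fingers":-1},{"dp":[-0.19,0.232,0.06],"rotation":[0,0,-0.266],"fingers":-1},{"dp":[-0.19,0.232,0.06],"rotation":[0,0,-0.266],"fingers":-1},{"dp":[-0.19,0.232,0.06],"rotation":[0,0,-0.266],"fingers":-1},{"dp":[-0.254,0.313,0.12],"rotation":[0,0,-0.528],"fingers":-1},{"dp":[-0.254,0.313,0.12],"rotation":[0,0,-0.528],"fingers":-1},{"dp":[-0.254,0.313,0.12],"rotation":[0,0,-0.528],"fingers":-1},{"dp":[-0.254,0.313,0.12],"rotation":[0,0,-0.528],"fingers":-1},{"dp":[-0.254,0.313,0.12],"rotation":[0,0,-0.528],"fingers":-1}]'
python3 - <<'E'
from h import *
from cell import arm
show(arm.observe())
import pickle
P=arm.camera_params('wrist');pickle.dump(P,open('w1.pkl','wb'))
im=arm.get_image('wrist');cv2.imwrite('pics/w1.png',im)
cv2.imwrite('pics/w1b.png',cv2.resize(im,None,fx=1.5,fy=1.5,interpolation=cv2.INTER_CUBIC))
E
```

```text
clock: 3.4
position: [0.4355, -0.4008, 0.3001]
ee_rot: [2.719, 1.572, -0.001]
force: [-0.4, -0.3, -0.1]
width: 1.001
t 3.4 p [ 0.4355 -0.4008  0.3001] yaw 60.07 z [-0.001 -0.001 -1.   ] F [-0.4 -0.3 -0.1] w 1.001 j [ 0.12  0.38  0.76  1.59 -0.27  1.28  1.98]
```

View pics/w1b.png

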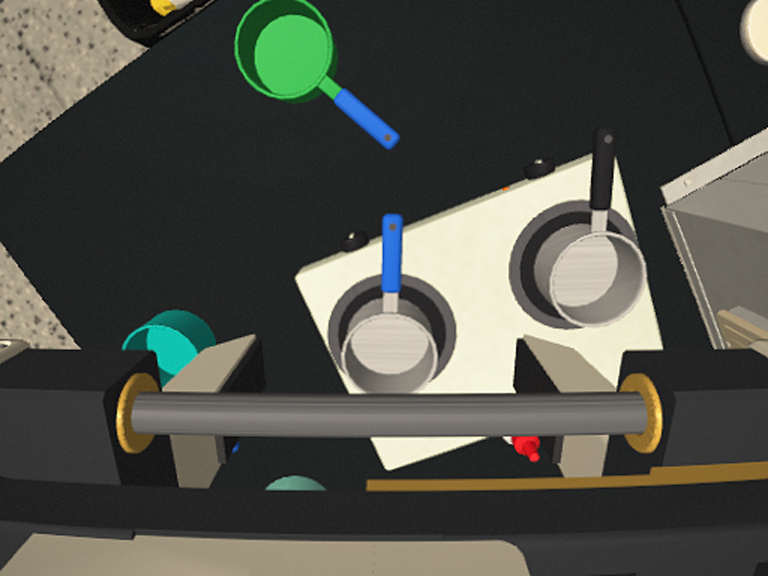

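```bash
python3 - <<'E'
from h import *
import pickle
P=pickle.load(open('w1.pkl','rb'))
f=lambda u,v:((u+.5)/1.5-.5,(v+.5)/1.5-.5)
q={}
for n,u,v,z in [('blutip',393,215,.098),('bluroot',391,291,.098),('blurim',390,351,.1),('blktip',605,129,.098),('blkroot',600,208,.098),('blkrim',598,280,.1),('Rz',392,330,.05),('Lz',577,264,.05)]:
    q[n]=at(P,f(u,v),z)[:2];print(n,q[n].round(4))
for n in('blu','blk'):
    d=q[n+'tip']-q[n+'rim'];e=q[n+'tip']-q[n+'root'];print(n,np.hypot(*d),np.degrees(np.arctan2(d[1],d[0])),np.hypot(*e),np.degrees(np.arctan2(e[1],e[0])))
E
```

```text
blutip [ 0.414  -0.3844]
bluroot [ 0.4654 -0.4157]
blurim [ 0.5089 -0.4416]
blktip [ 0.4361 -0.2167]
blkroot [ 0.4878 -0.2438]
blkrim [ 0.5391 -0.2684]
Rz [ 0.511  -0.4406]
Lz [ 0.5392 -0.2662]
blu 0.11082277854378293 148.91194554612164 0.060142399089003235 148.67588899755452
blk 0.11524356799570856 153.34013838880438 0.05839434652528509 152.38754929806723
```

```bash
python3 - <<'E'
from h import *
from cell import arm
rows(arm.observe(),[((.434,-.399,.13),59.3),((.434,-.399,.080),59.3)])
E
```

```text
[0.0, -0.003, 0.171] [0.001, 0.001, 0.015]
[0.0, -0.003, 0.221] [0.001, 0.001, 0.015]
```

```bash
python3 -m pendant '[{"dp":[0,-0.003,0.06],"rotation":[0,0,0.015],"fingers":-0.3},{"dp":[0,-0.003,0.12],"rotation":[0,0,0.015],"fingers":-0.3},{"dp":[0,-0.003,0.17],"rotation":[0,0,0.015],"fingers":-0.3},{"dp":[0,-0.003,0.2],"rotation":[0,0,0.015],"fingers":-0.3},{"dp":[0,-0.003,0.221],"rotation":[0,0,0.015],"fingers":-0.3},{"dp":[0,-0.003,0.221],"rotation":[0,0,0.015],"fingers":-0.3}]' 12
python3 - <<'E'
from h import *
from cell import arm
show(arm.observe())
im=arm.get_image('wrist');cv2.imwrite('pics/w2.png',im)
im=arm.get_image('side')[185:285,250:375];cv2.imwrite('pics/s2.png',cv2.resize(im,None,fx=6,fy=6,interpolation=cv2.INTER_CUBIC))
E
```

```text
clock: 4.2
position: [0.4348, -0.3961, 0.079]
ee_rot: [-2.727, -1.558, -0.001]
force: [0.6, 0.4, 0.4]
width: 0.646
t 4.2 p [ 0.4348 -0.3961  0.079 ] yaw 59.48 z [-0.     0.001 -1.   ] F [0.6 0.4 0.4] w 0.646 j [ 0.22  0.6   0.63  1.86 -0.47  0.83  2.13]
```

View pics/w2.png

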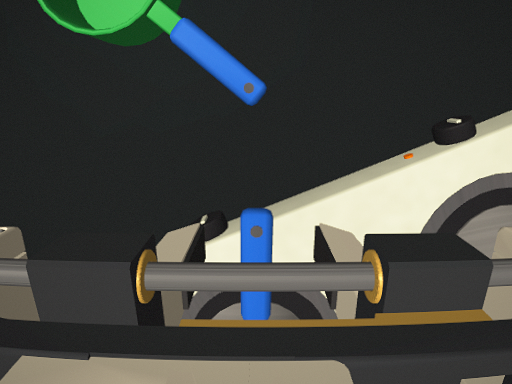

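View pics/s2.png

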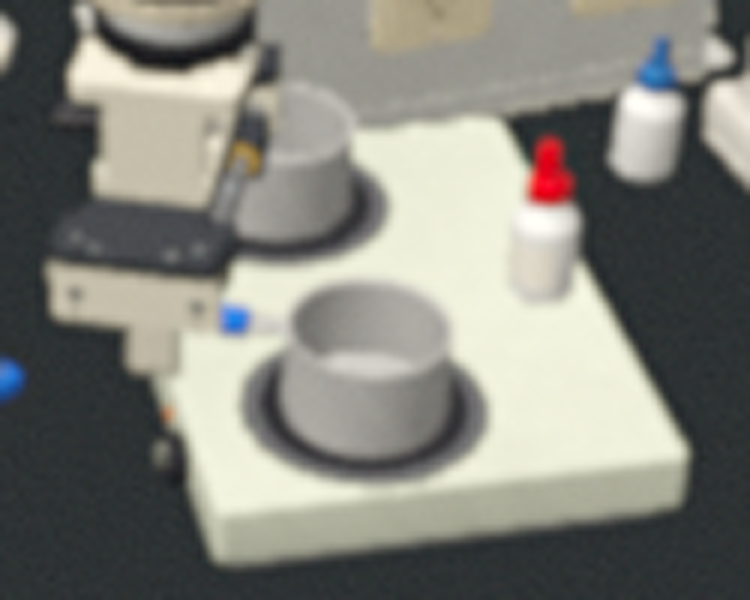

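```bash
python3 -m pendant '[{"dp":[0,0,0],"rotation":[0,0,0],"fingers":0.3},{"dp":[0,0,0],"rotation":[0,0,0],"fingers":0.6},{"dp":[0,0,0],"rotation":[0,0,0],"fingers":1},{"dp":[0,0,0],"rotation":[0,0,0],"fingers":1},{"dp":[0,0,0],"rotation":[0,0,0],"fingers":1}]' 15
cat > arc.py <<'E'
import sys
from h import *
from cell import arm
# args: axis x y, total deg (ccw+ world), step
cx,cy,tot,step=map(float,sys.argv[1:5])
dxf,dyf=(map(float,sys.argv[5:7]) if len(sys.argv)>6 else (0,0))
st=arm.observe();show(st)
M=R.from_rotvec(st['ee_rot']).as_matrix();yaw=np.degrees(np.arctan2(M[1,0],M[0,0]))
p=st['position'];c=np.array([cx,cy]);r=p[:2]-c;print('r',np.hypot(*r),'ang',np.degrees(np.arctan2(r[1],r[0])))
n=int(np.ceil(abs(tot)/step));T=[]
for i in range(1,n+1):
    a=np.radians(tot*i/n);Q=np.array([[np.cos(a),-np.sin(a)],[np.sin(a),np.cos(a)]])
    T.append(((*(c+Q@r+np.array([dxf,dyf])*i/n),p[2]),yaw+tot*i/n))
rows(st,T)
E
python3 arc.py .513 -.446 -92 7.7
```

```text
clock: 4.92
position: [0.4349, -0.3981, 0.0807]
ee_rot: [2.727, 1.556, 0.002]
force: [-0.4, -0.8, 1.5]
width: 0.171
t 4.92 p [ 0.4349 -0.3981  0.0807] yaw 59.4 z [ 0.002 -0.001 -1.   ] F [-0.4 -0.8  1.5] w 0.171 j [ 0.22  0.6   0.63  1.86 -0.47  0.83  2.13]
r 0.09158270692889058 ang 148.45731209076155
[0.012, 0.001, 0.0] [0.002, -0.0, 0.134]
[0.024, 0.004, 0.0] [0.002, -0.0, 0.268]
[0.036, 0.008, 0.0] [0.002, -0.0, 0.401]
[0.046, 0.014, 0.0] [0.002, -0.001, 0.535]
[0.056, 0.021, 0.0] [0.002, -0.001, 0.669]
[0.065, 0.029, 0.0] [0.002, -0.001, 0.803]
[0.073, 0.039, 0.0] [0.002, -0.001, 0.937]
[0.08, 0.049, 0.0] [0.002, -0.001, 1.07]
[0.085, 0.06, 0.0] [0.002, -0.001, 1.204]
[0.088, 0.072, 0.0] [0.002, -0.001, 1.338]
[0.09, 0.084, 0.0] [0.002, -0.002, 1.472]
[0.09, 0.096, 0.0] [0.002, -0.002, 1.606]
```

```bash
python3 -m pendant '[{"dp":[0,0,0],"rotation":[0,0,0],"fingers":1},{"dp":[0.012,0.001,0],"rotation":[0,0,0.134],"fingers":1},{"dp":[0.024,0.004,0],"rotation":[0,0,0.268],"fingers":1},{"dp":[0.036,0.008,0],"rotation":[0,0,0.401],"fingers":1},{"dp":[0.036,0.008,0],"rotation":[0,0,0.401],"fingers":1}]' 5
python3 - <<'E'
from h import *
from cell import arm
show(arm.observe())
im=arm.get_image('wrist');cv2.imwrite('pics/w3.png',im)
im=arm.get_image('side')[185:285,250:375];cv2.imwrite('pics/s3.png',cv2.resize(im,None,fx=6,fy=6,interpolation=cv2.INTER_CUBIC))
E
python3 arc.py .513 -.446 -69 7.7
```

```text
clock: 5.55
position: [0.4608, -0.3705, 0.0806]
ee_rot: [2.982, 0.985, 0.002]
force: [0.1, 1.0, 1.5]
width: 0.173
t 5.55 p [ 0.4608 -0.3705  0.0806] yaw 36.57 z [ 0.001 -0.001 -1.   ] F [0.1 1.  1.5] w 0.173 j [ 0.09  0.63  0.74  1.86 -0.56  0.87  1.75]
t 5.65 p [ 0.46   -0.3711  0.0807] yaw 36.63 z [ 0.002 -0.001 -1.   ] F [ 0.4  1.2 -0.2] w 0.172 j [ 0.09  0.63  0.74  1.86 -0.56  0.87  1.75]
r 0.09173078015894337 ang 125.29101330375157
[0.012, 0.001, 0.0] [0.002, -0.001, 0.134]
[0.024, 0.004, 0.0] [0.002, -0.001, 0.268]
[0.036, 0.008, 0.0] [0.002, -0.001, 0.401]
[0.046, 0.014, 0.0] [0.002, -0.001, 0.535]
[0.056, 0.021, 0.0] [0.001, -0.001, 0.669]
[0.065, 0.03, 0.0] [0.001, -0.001, 0.803]
[0.073, 0.039, 0.0] [0.001, -0.001, 0.937]
[0.079, 0.05, 0.0] [0.001, -0.002, 1.07]
[0.084, 0.061, 0.0] [0.001, -0.002, 1.204]
```

View pics/s3.png

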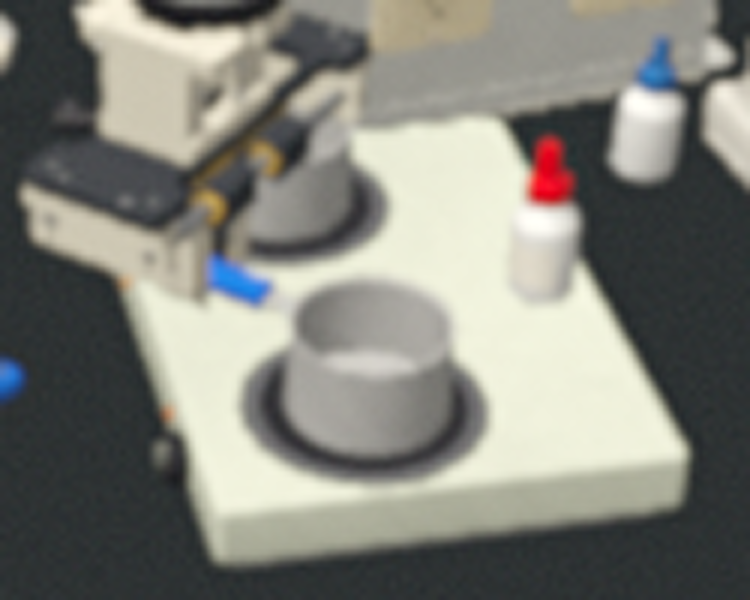

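View pics/w3.png

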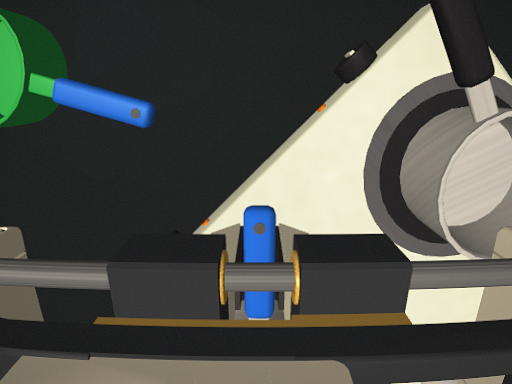

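```bash
python3 -m pendant '[{"dp":[0.012,0.001,0],"rotation":[0,0,0.134],"fingers":1},{"dp":[0.024,0.004,0],"rotation":[0,0,0.268],"fingers":1},{"dp":[0.036,0.008,0],"rotation":[0,0,0.401],"fingers":1},{"dp":[0.046,0.014,0],"rotation":[0,0,0.535],"fingers":1},{"dp":[0.056,0.021,0],"rotation":[0,0,0.669],"fingers":1},{"dp":[0.056,0.021,0],"rotation":[0,0,0.669],"fingers":1}]'
python3 - <<'E'
from h import *
from cell import arm
show(arm.observe())
im=arm.get_image('side')[165:285,250:400];cv2.imwrite('pics/s4.png',cv2.resize(im,None,fx=5,fy=5,interpolation=cv2.INTER_CUBIC))
E
python3 arc.py .513 -.446 -31 7.7
```

```text
clock: 6.4
position: [0.5182, -0.3547, 0.0807]
ee_rot: [3.14, -0.041, 0.003]
force: [1.8, 2.2, 1.6]
width: 0.177
t 6.4 p [ 0.5182 -0.3547  0.0807] yaw -1.5 z [ 0.002 -0.001 -1.   ] F [1.8 2.2 1.6] w 0.177 j [-0.05  0.75  0.92  1.77 -0.71  0.98  1.13]
t 6.45 p [ 0.5175 -0.3548  0.0807] yaw -1.44 z [ 0.002 -0.001 -1.   ] F [ 1.7  0.2 -0.6] w 0.175 j [-0.05  0.75  0.92  1.77 -0.71  0.98  1.13]
r 0.09132343368756374 ang 87.18956543753455
[0.01, 0.001, 0.0] [0.001, -0.002, 0.108]
[0.02, 0.003, 0.0] [0.001, -0.002, 0.216]
[0.029, 0.005, 0.0] [0.001, -0.002, 0.325]
[0.038, 0.009, 0.0] [0.001, -0.002, 0.433]
[0.047, 0.014, 0.0] [0.001, -0.002, 0.541]
```

View pics/s4.png

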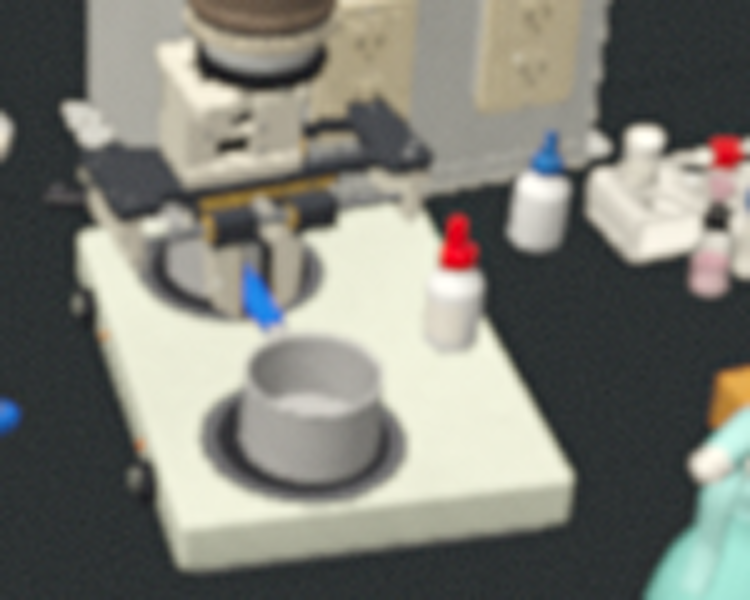

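```bash
python3 - <<'E'
from h import *
from cell import arm
S=arm.camera_params('side')
for y in(-.39,-.355,-.32):
  for z in (.13,.147,.16):
    u,v=proj(S,(.613,y,z));print(y,z,round((u-250)*5),round((v-165)*5))
u,v=proj(S,(.632,-.380,.135));print('droptop',(u-250)*5,(v-165)*5)
E
```

```text
-0.39 0.13 428 236
-0.39 0.147 431 211
-0.39 0.16 432 192
-0.355 0.13 403 205
-0.355 0.147 405 180
-0.355 0.16 406 161
-0.32 0.13 378 175
-0.32 0.147 380 151
-0.32 0.16 381 132
droptop 451.3402454589274 213.67311677822414
```

```bash
python3 -m pendant '[{"dp":[0,0,0],"rotation":[0,0,0],"fingers":0.2},{"dp":[0,0,0],"rotation":[0,0,0],"fingers":0.2},{"dp":[0,0,-0.03],"rotation":[0,0,0],"fingers":0.2},{"dp":[0,0,-0.08],"rotation":[0,0,0],"fingers":0.2},{"dp":[0,0,-0.14],"rotation":[0,0,0],"fingers":0.4},{"dp":[-0.03,0,-0.14],"rotation":[0,0,0.2],"fingers":1},{"dp":[-0.06,0,-0.14],"rotation":[0,0,0.4],"fingers":1},{"dp":[-0.06,0,-0.14],"rotation":[0,0,0.6],"fingers":1},{"dp":[-0.06,0,-0.14],"rotation":[0,0,0.8],"fingers":1},{"dp":[-0.06,0,-0.14],"rotation":[0,0,0.98],"fingers":1},{"dp":[-0.06,0,-0.14],"rotation":[0,0,1.16],"fingers":1},{"dp":[-0.06,0,-0.14],"rotation":[0,0,1.34],"fingers":1},{"dp":[-0.06,0,-0.14],"rotation":[0,0,1.5],"fingers":1},{"dp":[-0.06,0,-0.14],"rotation":[0,0,1.58],"fingers":1},{"dp":[-0.06,0,-0.14],"rotation":[0,0,1.58],"fingers":1}]'
cat > look.py <<'E'
import sys,pickle
from h import *
from cell import arm
n=sys.argv[1]
show(arm.observe())
P=arm.camera_params('wrist');pickle.dump(P,open(n+'.pkl','wb'))
im=arm.get_image('wrist');cv2.imwrite(f'pics/{n}w.png',cv2.resize(im,None,fx=1.5,fy=1.5,interpolation=cv2.INTER_CUBIC))
im=arm.get_image('side')[165:285,250:400];cv2.imwrite(f'pics/{n}s.png',cv2.resize(im,None,fx=5,fy=5,interpolation=cv2.INTER_CUBIC))
im=arm.get_image('top')[122:217,255:375];cv2.imwrite(f'pics/{n}t.png',cv2.resize(im,None,fx=6.25,fy=6.25,interpolation=cv2.INTER_CUBIC))
E
python3 look.py a
```

```text
clock: 8.32
position: [0.4567, -0.3533, 0.2206]
ee_rot: [-2.183, 2.258, -0.003]
force: [1.2, -0.0, -0.1]
width: 0.008
t 8.32 p [ 0.4567 -0.3533  0.2206] yaw -91.93 z [ 0.002 -0.001 -1.   ] F [ 1.2 -0.  -0.1] w 0.008 j [-0.22  0.65  1.3   1.76 -0.67  1.25 -0.36]
```

View pics/aw.png

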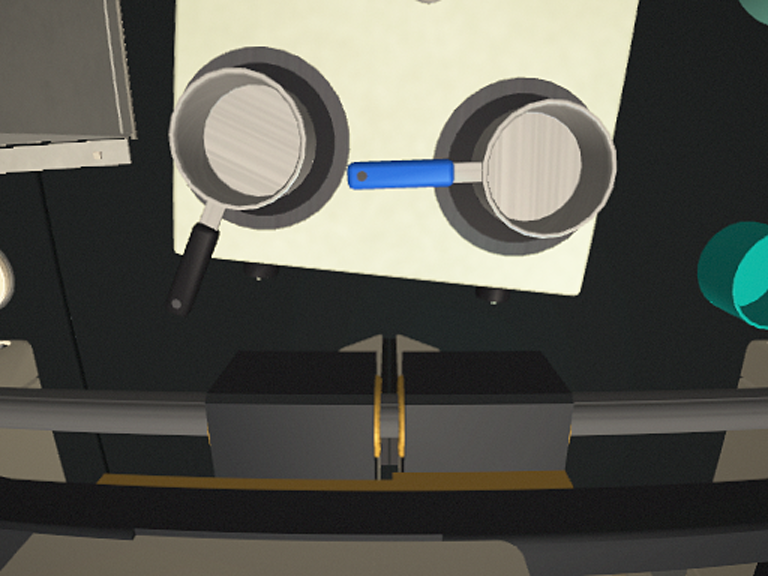

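View pics/as.png

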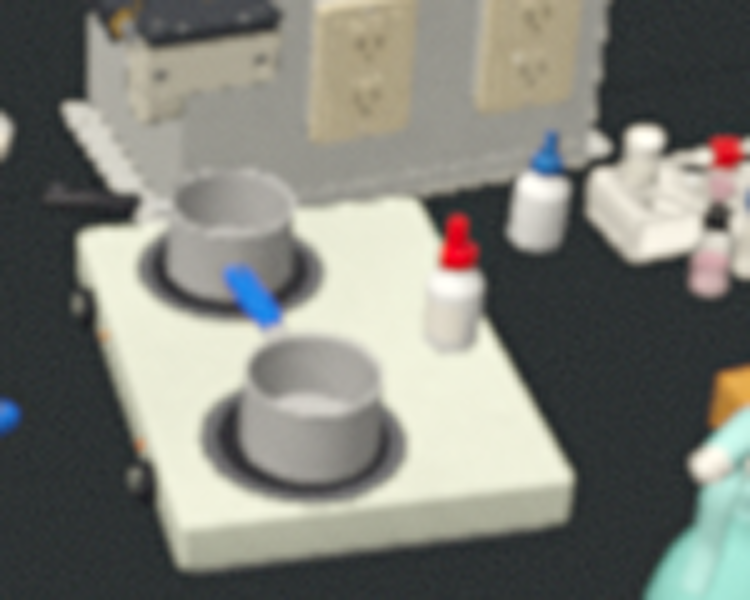

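View pics/at.png

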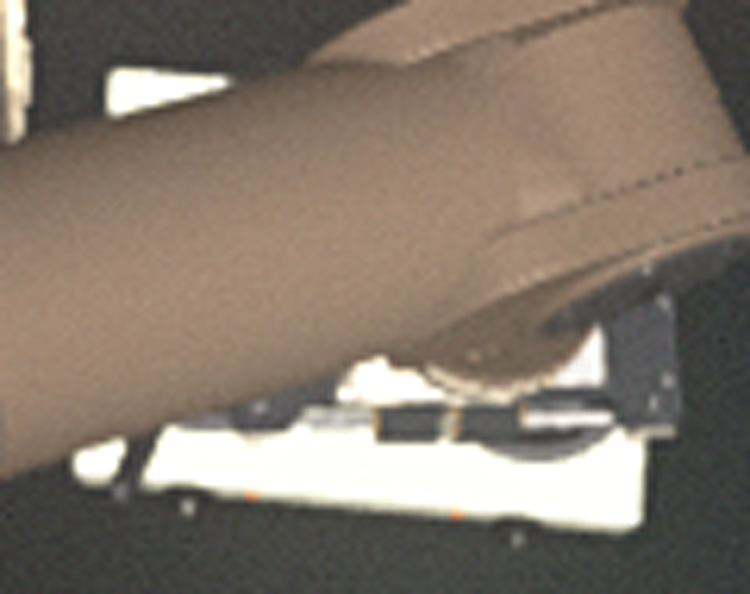

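```bash
cat > meas.py <<'E'
import sys,pickle
from h import *
n=sys.argv[1];P=pickle.load(open(n+'.pkl','rb'))
f=lambda u,v:((u+.5)/1.5-.5,(v+.5)/1.5-.5)
c=np.array([.5282,-.3579]);ex=np.array([.991,-.134]);ey=np.array([.134,.991])
for nm,*v in eval(sys.argv[2]):
    t,r,k=[at(P,f(*v[2*i:2*i+2]),z)[:2] for i,z in enumerate((.098,.098,.1))]
    e=(t-r)/np.hypot(*(t-r));ax=t-.118*e
    H=lambda p:(np.array([(p-c)@ex,(p-c)@ey])*1000).round(1)
    print(nm,'tip',t.round(4),'ang',np.degrees(np.arctan2(e[1],e[0])).round(1),'len',np.hypot(*(t-r)).round(4),'axis',ax.round(4),'rim',k.round(4),'| hot: tip',H(t),'axis',H(ax),'rim',H(k))
E
python3 meas.py a '[("blue",349,176,453,172,550,168),("black",177,314,207,226,238,138)]'
python3 - <<'E'
from h import *
from cell import arm
rows(arm.observe(),[((.44,-.37,.22),-92),((.44,-.37,.22),62)])
E
```

```text
blue tip [ 0.5172 -0.3316] ang 90.3 len 0.0602 axis [ 0.5177 -0.4496] rim [ 0.5184 -0.4478] | hot: tip [-14.5  24.6] axis [  1.9 -92.3] rim [  2.4 -90.4]
black tip [ 0.4361 -0.2171] ang 153.6 len 0.0616 axis [ 0.5418 -0.2696] rim [ 0.5412 -0.2697] | hot: tip [-110.1  127.2] axis [ 1.7 89.4] rim [ 1.  89.2]
[0.017, 0.016, 0.001] [-0.002, -0.001, 0.002]
[0.017, 0.016, 0.001] [0.001, -0.003, -2.685]
```

```bash
python3 -m pendant '[{"dp":[0.01,0.01,0],"rotation":[0,0,-0.18],"fingers":1},{"dp":[0.017,0.016,0],"rotation":[0,0,-0.36],"fingers":1},{"dp":[0.017,0.016,0],"rotation":[0,0,-0.54],"fingers":1},{"dp":[0.017,0.016,0],"rotation":[0,0,-0.72],"fingers":1},{"dp":[0.017,0.016,0],"rotation":[0,0,-0.9],"fingers":1},{"dp":[0.017,0.016,0],"rotation":[0,0,-1.08],"fingers":1},{"dp":[0.017,0.016,0],"rotation":[0,0,-1.26],"fingers":1},{"dp":[0.017,0.016,0],"rotation":[0,0,-1.44],"fingers":1},{"dp":[0.017,0.016,0],"rotation":[0,0,-1.62],"fingers":1},{"dp":[0.017,0.016,0],"rotation":[0,0,-1.8],"fingers":1},{"dp":[0.017,0.016,0],"rotation":[0,0,-1.98],"fingers":1},{"dp":[0.017,0.016,0],"rotation":[0,0,-2.16],"fingers":1},{"dp":[0.017,0.016,0],"rotation":[0,0,-2.34],"fingers":1},{"dp":[0.017,0.016,0],"rotation":[0,0,-2.52],"fingers":1},{"dp":[0.017,0.016,0],"rotation":[0,0,-2.67],"fingers":1},{"dp":[0.017,0.016,0],"rotation":[0,0,-2.67],"fingers":1}]'
python3 - <<'E'
from h import *
from cell import arm
st=arm.observe();show(st)
rows(st,[((.475,-.365,.20),62),((.475,-.365,.080),62),((.50,-.365,.080),62),((.53,-.372,.080),62)])
E
```

```text
clock: 10.48
position: [0.4402, -0.3699, 0.2207]
ee_rot: [2.704, 1.596, 0.002]
force: [0.2, -0.3, 0.3]
width: 0.006
t 10.47 p [ 0.4402 -0.3699  0.2207] yaw 61.1 z [ 0.002 -0.001 -1.   ] F [ 0.2 -0.3  0.3] w 0.006 j [ 0.2   0.38  0.57  1.74 -0.23  1.08  1.91]
[0.021, 0.028, 0.021] [0.002, -0.0, -0.016]
[0.021, 0.028, 0.141] [0.002, -0.0, -0.016]
[0.033, 0.05, 0.141] [0.002, -0.0, -0.016]
[0.042, 0.079, 0.141] [0.002, -0.0, -0.016]
```

```bash
python3 - <<'E'
from h import *
from cell import arm
st=arm.observe()
rows(st,[((.465,-.362,.14),61),((.465,-.362,.080),61),((.485,-.362,.080),61),((.51,-.361,.080),61),((.53,-.361,.080),61),((.545,-.362,.08),61)])
E
```

```text
[0.019, 0.018, 0.081] [0.002, -0.0, 0.002]
[0.019, 0.018, 0.141] [0.002, -0.0, 0.002]
[0.029, 0.035, 0.141] [0.002, -0.0, 0.002]
[0.041, 0.057, 0.141] [0.002, -0.0, 0.002]
[0.051, 0.074, 0.141] [0.002, -0.0, 0.002]
[0.058, 0.088, 0.141] [0.002, -0.0, 0.002]
```

```bash
python3 -m pendant '[{"dp":[0.019,0.018,0.03],"rotation":[0,0,0],"fingers":1},{"dp":[0.019,0.018,0.08],"rotation":[0,0,0],"fingers":1},{"dp":[0.019,0.018,0.12],"rotation":[0,0,0],"fingers":1},{"dp":[0.019,0.018,0.14],"rotation":[0,0,0],"fingers":1},{"dp":[0.024,0.026,0.14],"rotation":[0,0,0],"fingers":1},{"dp":[0.029,0.035,0.14],"rotation":[0,0,0],"fingers":1},{"dp":[0.033,0.042,0.14],"rotation":[0,0,0],"fingers":1},{"dp":[0.037,0.05,0.14],"rotation":[0,0,0],"fingers":1},{"dp":[0.041,0.057,0.14],"rotation":[0,0,0],"fingers":1},{"dp":[0.046,0.065,0.14],"rotation":[0,0,0],"fingers":1},{"dp":[0.051,0.074,0.14],"rotation":[0,0,0],"fingers":1},{"dp":[0.055,0.081,0.14],"rotation":[0,0,0],"fingers":1},{"dp":[0.058,0.088,0.14],"rotation":[0,0,0],"fingers":1},{"dp":[0.058,0.088,0.14],"rotation":[0,0,0],"fingers":1}]'
python3 look.py b
```

```text
clock: 12.22
position: [0.5463, -0.3616, 0.0808]
ee_rot: [2.703, 1.597, 0.002]
force: [0.3, 0.4, 0.2]
width: 0.005
t 12.22 p [ 0.5463 -0.3616  0.0808] yaw 61.14 z [ 0.002 -0.001 -1.   ] F [0.3 0.4 0.2] w 0.005 j [ 0.2   0.66  0.48  1.68 -0.37  0.89  1.89]
```

View pics/bs.png

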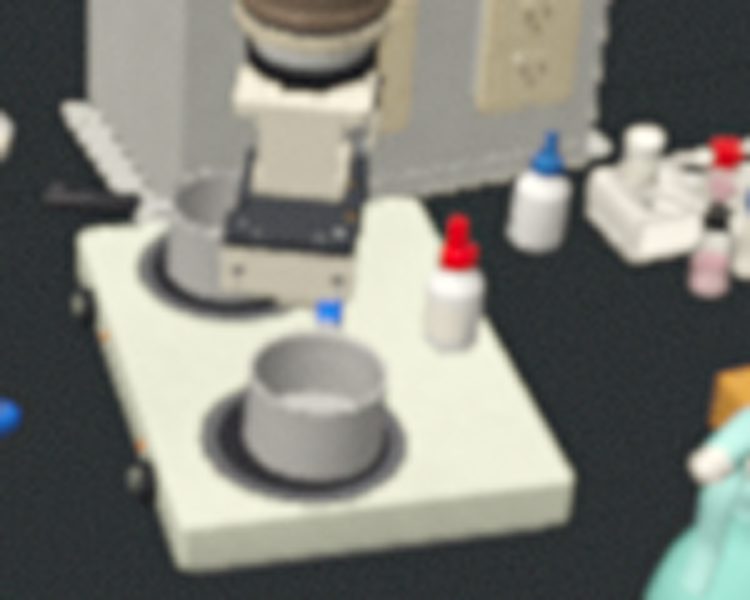

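View pics/bt.png

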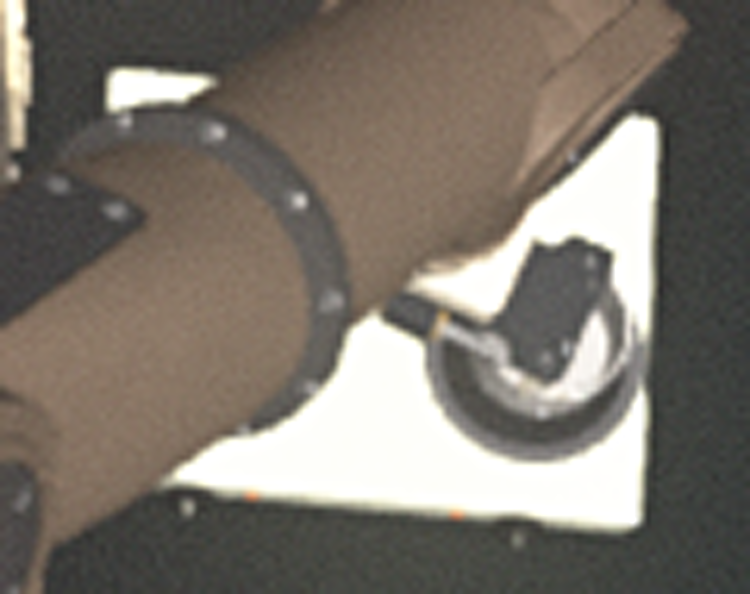

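View pics/bw.png

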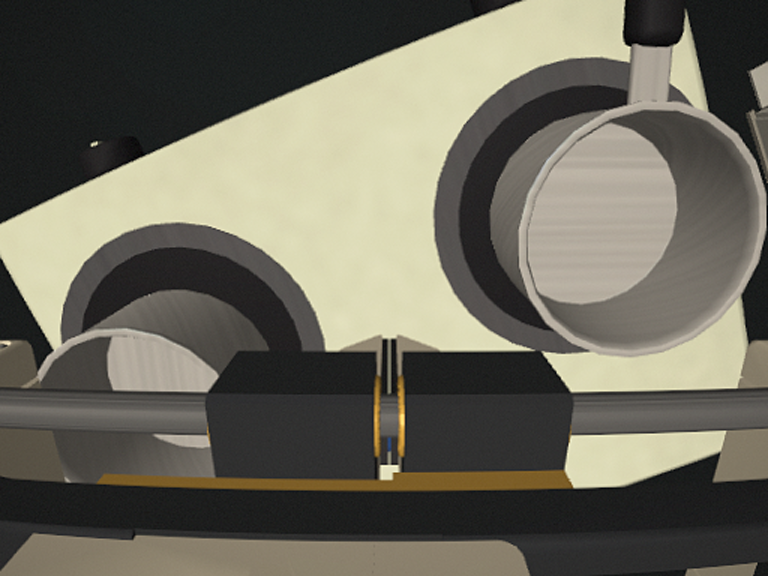

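```bash
cat > post.py <<'E'
import sys
from h import *
from cell import arm
st=arm.observe();show(st)
ax=np.array([float(sys.argv[1]),float(sys.argv[2])]);yaw=float(sys.argv[3]);r=float(sys.argv[4]);half=float(sys.argv[5])
u=lambda d:np.array([np.cos(np.radians(d)),np.sin(np.radians(d))])
T=[]
for s in sys.argv[6:]:
    al,gap,z=map(float,s.split(','))
    c=ax+r*u(al)+(.008+gap)*u(al-90)-half*u(yaw)+.0095*u(yaw+90)
    T.append(((*c,z),yaw));print(al,c.round(4))
    k=np.array([.51,-.17])-c;print('  corner along',(k@u(yaw)).round(4),'perp',(k@u(yaw-90)).round(4))
rows(st,T)
E
python3 -m pendant '[{"dp":[0,-0.015,0],"rotation":[0,0,0],"fingers":1},{"dp":[0,-0.03,0],"rotation":[0,0,0],"fingers":1},{"dp":[0,-0.03,-0.06],"rotation":[0,0,0],"fingers":1},{"dp":[0,-0.06,-0.12],"rotation":[0,0,0],"fingers":1},{"dp":[-0.01,-0.11,-0.18],"rotation":[0,0,0],"fingers":0},{"dp":[-0.01,-0.14,-0.21],"rotation":[0,0,0],"fingers":-1},{"dp":[-0.01,-0.14,-0.21],"rotation":[0,0,0],"fingers":-1}]'
python3 look.py c; python3 post.py .5418 -.2697 63 .102 .046 153.4,.006,.22 153.4,.006,.08
```

```text
clock: 13.25
position: [0.4162, -0.3035, 0.2944]
ee_rot: [2.702, 1.591, 0.01]
force: [0.4, 1.0, -0.4]
width: 0.286
t 13.25 p [ 0.4162 -0.3035  0.2944] yaw 60.98 z [ 0.009 -0.002 -1.   ] F [ 0.4  1.  -0.4] w 0.286 j [ 0.03  0.2   0.61  1.78 -0.13  1.19  1.74]
t 13.4 p [ 0.4178 -0.3024  0.2901] yaw 61.12 z [ 0.002 -0.    -1.   ] F [ 0.6  0.7 -0. ] w 0.413 j [ 0.03  0.21  0.61  1.78 -0.13  1.19  1.74]
153.4 [ 0.4275 -0.2482]
  corner along 0.1071 perp 0.038
153.4 [ 0.4275 -0.2482]
  corner along 0.1071 perp 0.038
[0.052, -0.018, 0.07] [0.002, -0.001, -0.033]
[0.052, -0.018, 0.21] [0.002, -0.001, -0.033]
```

View pics/cw.png

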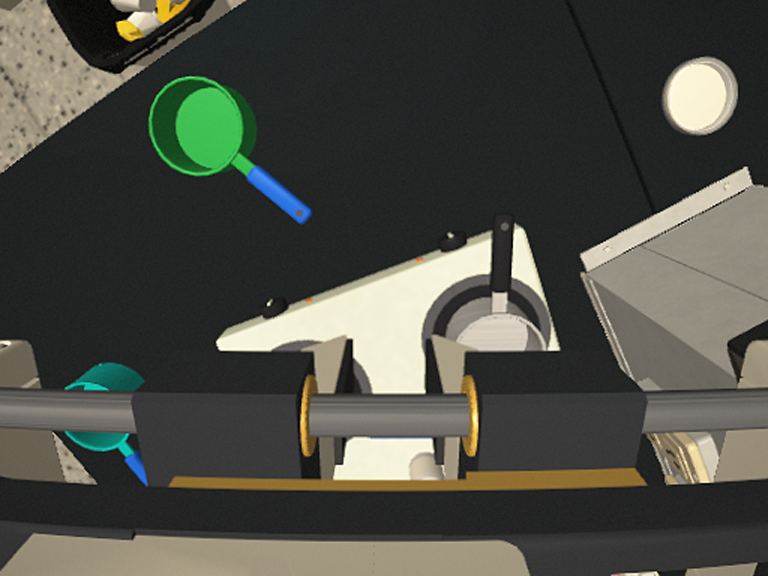

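View pics/cs.png

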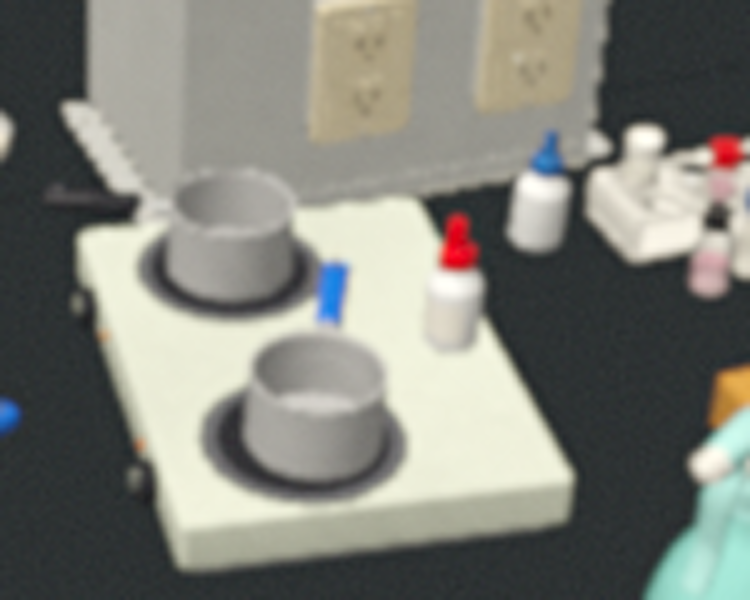

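```bash
python3 -m pendant '[{"dp":[0.03,-0.018,0.03],"rotation":[0,0,-0.033],"fingers":-1},{"dp":[0.052,-0.018,0.06],"rotation":[0,0,-0.033],"fingers":-1},{"dp":[0.052,-0.018,0.1],"rotation":[0,0,-0.033],"fingers":-1},{"dp":[0.052,-0.018,0.13],"rotation":[0,0,-0.033],"fingers":-1},{"dp":[0.052,-0.018,0.16],"rotation":[0,0,-0.033],"fingers":-1},{"dp":[0.052,-0.018,0.17],"rotation":[0,0,-0.033],"fingers":-1}]'
python3 look.py d; python3 post.py .5418 -.2697 63 .102 .046 153.4,.006,.08
```

```text
clock: 14.15
position: [0.4262, -0.2476, 0.1173]
ee_rot: [-2.676, -1.64, 0.004]
force: [-0.1, -0.2, -0.3]
width: 0.995
t 14.15 p [ 0.4262 -0.2476  0.1173] yaw 63.01 z [-0.003  0.001 -1.   ] F [-0.1 -0.2 -0.3] w 0.995 j [ 0.03  0.38  0.51  2.05 -0.26  0.78  1.79]
t 14.3 p [ 0.4274 -0.2483  0.1197] yaw 63.0 z [ 0. -0. -1.] F [0.3 0.8 0.7] w 1.003 j [ 0.03  0.38  0.51  2.05 -0.26  0.78  1.79]
153.4 [ 0.4275 -0.2482]
  corner along 0.1071 perp 0.038
[0.0, 0.0, 0.04] [0.001, 0.0, 0.0]
```

View pics/dw.png

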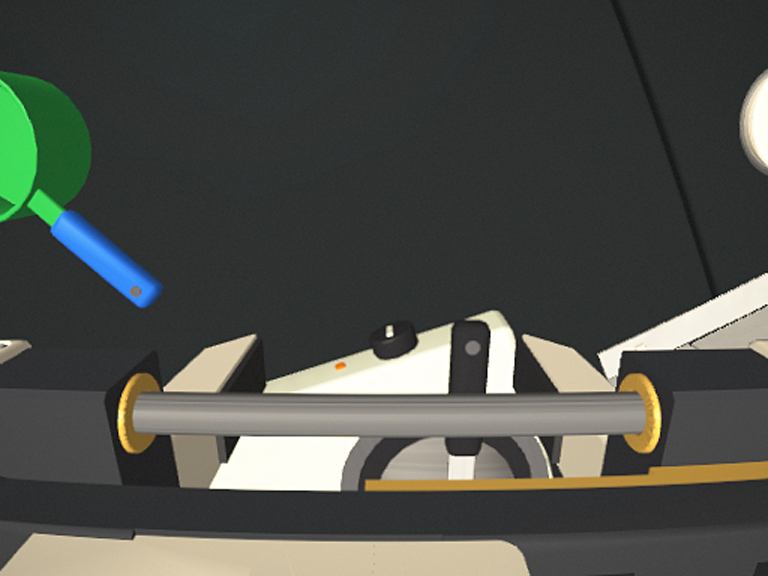

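View pics/ds.png

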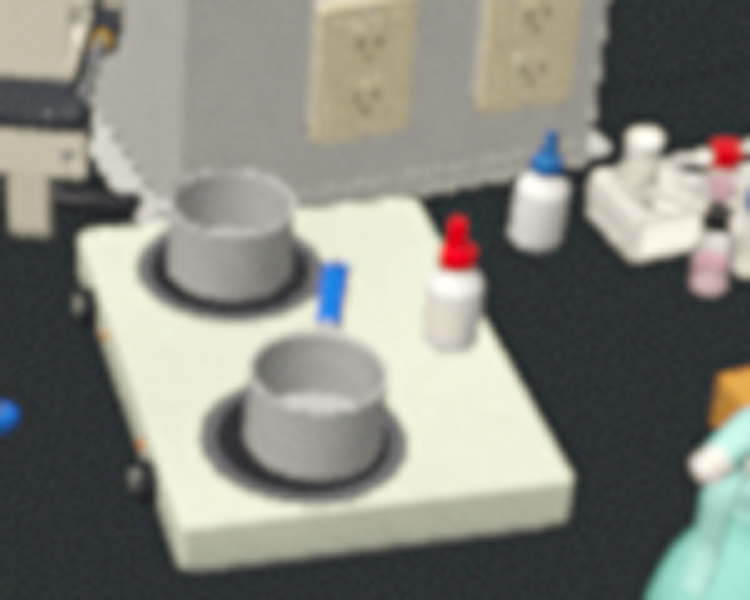

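```bash
python3 post.py .5418 -.2697 63 .102 .046 153.4,.006,.08 158,0,.08 165,0,.08 172,0,.08 179,0,.08 186,0,.08 193,0,.08 200,0,.08 | grep -v -e corner
```

```text
t 14.3 p [ 0.4274 -0.2483  0.1197] yaw 63.0 z [ 0. -0. -1.] F [0.3 0.8 0.7] w 1.003 j [ 0.03  0.38  0.51  2.05 -0.26  0.78  1.79]
153.4 [ 0.4275 -0.2482]
158.0 [ 0.4209 -0.2607]
165.0 [ 0.416  -0.2722]
172.0 [ 0.4126 -0.2843]
179.0 [ 0.4106 -0.2966]
186.0 [ 0.4102 -0.3091]
193.0 [ 0.4113 -0.3215]
200.0 [ 0.4139 -0.3337]
[0.0, 0.0, 0.04] [0.001, 0.0, 0.0]
[-0.014, -0.0, 0.04] [0.001, 0.0, 0.0]
[-0.027, 0.001, 0.04] [0.001, 0.0, 0.0]
[-0.039, 0.003, 0.04] [0.001, 0.0, 0.0]
[-0.051, 0.007, 0.04] [0.001, 0.0, 0.0]
[-0.062, 0.012, 0.04] [0.001, 0.0, 0.0]
[-0.073, 0.019, 0.04] [0.001, 0.0, 0.0]
[-0.082, 0.027, 0.04] [0.001, 0.0, 0.0]
```

```bash
python3 -m pendant '[{"dp":[0,0,0.02],"rotation":[0,0,0],"fingers":-1},{"dp":[0,0,0.04],"rotation":[0,0,0],"fingers":-1},{"dp":[0,0,0.04],"rotation":[0,0,0],"fingers":-1},{"dp":[-0.007,0,0.04],"rotation":[0,0,0],"fingers":-1},{"dp":[-0.014,0,0.04],"rotation":[0,0,0],"fingers":-1},{"dp":[-0.02,0,0.04],"rotation":[0,0,0],"fingers":-1},{"dp":[-0.027,0.001,0.04],"rotation":[0,0,0],"fingers":-1},{"dp":[-0.033,0.002,0.04],"rotation":[0,0,0],"fingers":-1},{"dp":[-0.039,0.003,0.04],"rotation":[0,0,0],"fingers":-1},{"dp":[-0.045,0.005,0.04],"rotation":[0,0,0],"fingers":-1},{"dp":[-0.051,0.007,0.04],"rotation":[0,0,0],"fingers":-1},{"dp":[-0.062,0.012,0.04],"rotation":[0,0,0],"fingers":-1},{"dp":[-0.062,0.012,0.04],"rotation":[0,0,0],"fingers":-1}]'
python3 look.py e
```

```text
clock: 15.92
position: [0.4098, -0.3106, 0.0798]
ee_rot: [2.679, 1.638, -0.0]
force: [-0.3, -0.2, -0.2]
width: 0.999
t 15.93 p [ 0.4098 -0.3106  0.0798] yaw 62.91 z [ 0.001 -0.001 -1.   ] F [-0.3 -0.2 -0.2] w 0.999 j [ 0.19  0.46  0.47  2.03 -0.32  0.71  1.96]
```

View pics/ew.png

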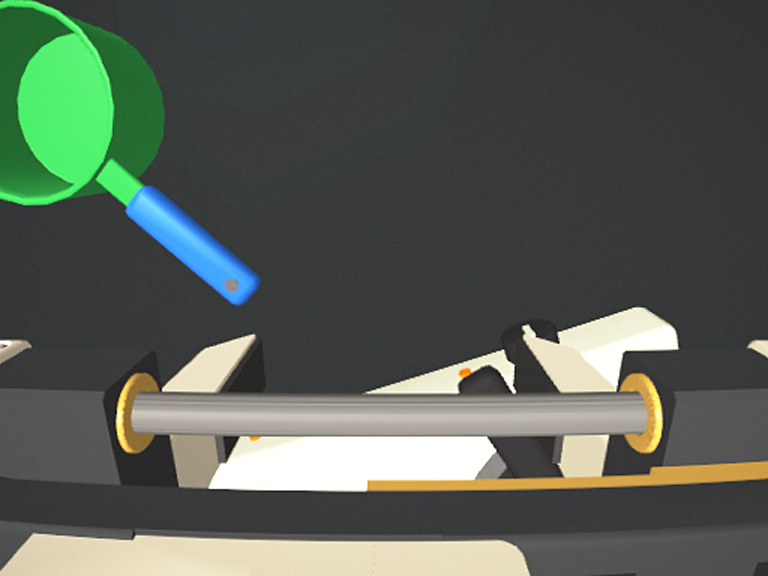

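View pics/es.png

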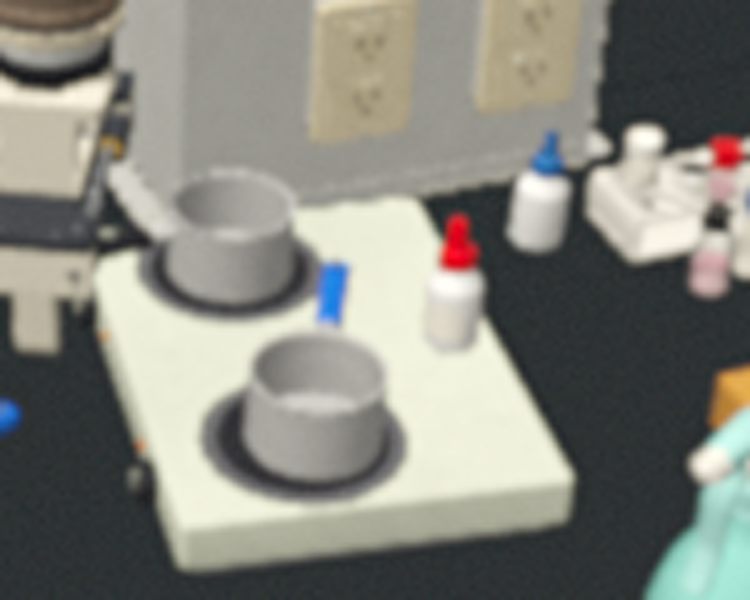

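View pics/et.png

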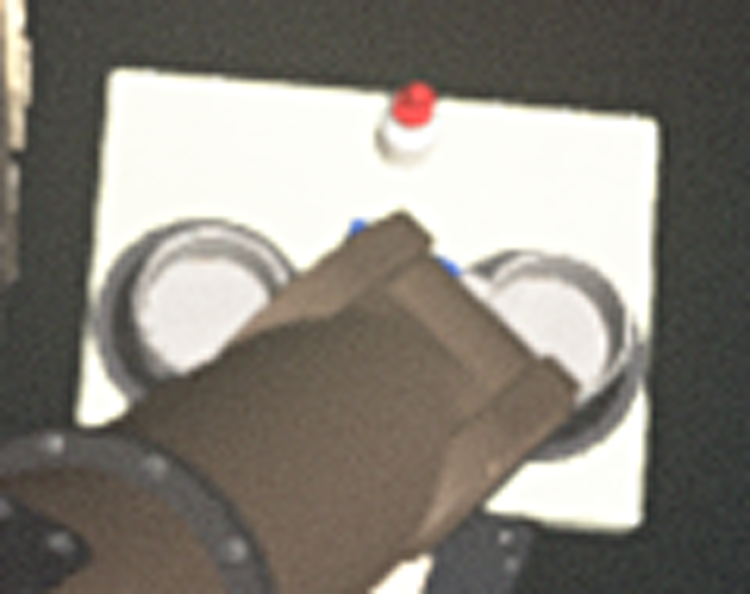

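```bash
python3 post.py .5418 -.2697 63 .102 .046 192,0,.08 198,0,.08 204,0,.08 210,0,.08 216,0,.08 222,0,.08 226,0,.08 | grep -v -e corner
```

```text
t 16.07 p [ 0.4099 -0.3091  0.0796] yaw 62.99 z [ 0. -0. -1.] F [0.3 0.2 0.8] w 1.002 j [ 0.19  0.46  0.47  2.04 -0.32  0.71  1.96]
192.0 [ 0.411  -0.3198]
198.0 [ 0.413  -0.3303]
204.0 [ 0.416  -0.3406]
210.0 [ 0.4201 -0.3504]
216.0 [ 0.4252 -0.3599]
222.0 [ 0.4313 -0.3687]
226.0 [ 0.4358 -0.3742]
[-0.009, 0.006, -0.0] [0.0, 0.0, -0.0]
[-0.018, 0.012, -0.0] [0.0, 0.0, -0.0]
[-0.025, 0.02, -0.0] [0.0, 0.0, -0.0]
[-0.032, 0.028, -0.0] [0.0, 0.0, -0.0]
[-0.038, 0.037, -0.0] [0.0, 0.0, -0.0]
[-0.043, 0.046, -0.0] [0.0, 0.0, -0.0]
[-0.046, 0.053, -0.0] [0.0, 0.0, -0.0]
```

```bash
python3 -m pendant '[{"dp":[-0.005,0.003,0],"rotation":[0,0,0],"fingers":-1},{"dp":[-0.009,0.006,0],"rotation":[0,0,0],"fingers":-1},{"dp":[-0.018,0.012,0],"rotation":[0,0,0],"fingers":-1},{"dp":[-0.025,0.02,0],"rotation":[0,0,0],"fingers":-1},{"dp":[-0.032,0.028,0],"rotation":[0,0,0],"fingers":-1},{"dp":[-0.038,0.037,0],"rotation":[0,0,0],"fingers":-1},{"dp":[-0.043,0.046,0],"rotation":[0,0,0],"fingers":-1},{"dp":[-0.046,0.053,0],"rotation":[0,0,0],"fingers":-1},{"dp":[-0.046,0.053,0],"rotation":[0,0,0],"fingers":-1}]'
python3 look.py f
```

```text
clock: 17.2
position: [0.4368, -0.3746, 0.0796]
ee_rot: [2.678, 1.641, 0.0]
force: [-0.6, -0.3, 0.1]
width: 1.0
t 17.2 p [ 0.4368 -0.3746  0.0796] yaw 62.99 z [ 0.001 -0.001 -1.   ] F [-0.6 -0.3  0.1] w 1.0 j [ 0.29  0.55  0.46  1.88 -0.33  0.79  2.03]
```

View pics/fw.png

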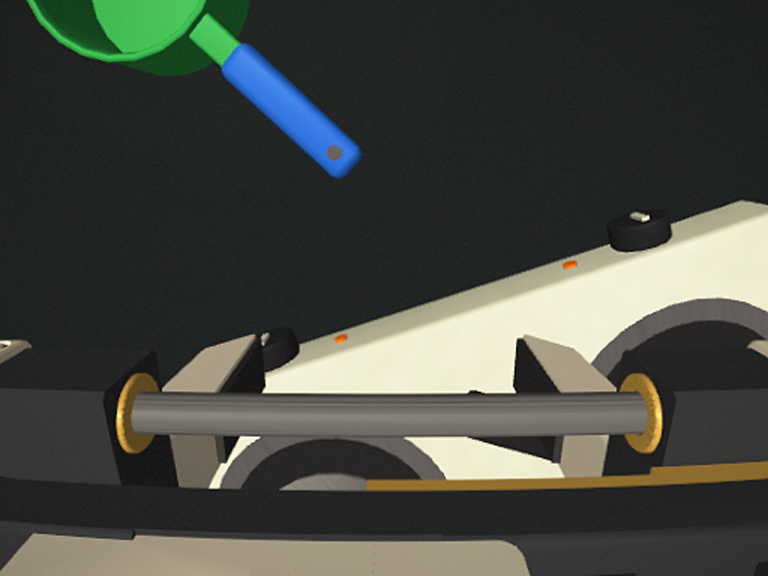

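View pics/fs.png

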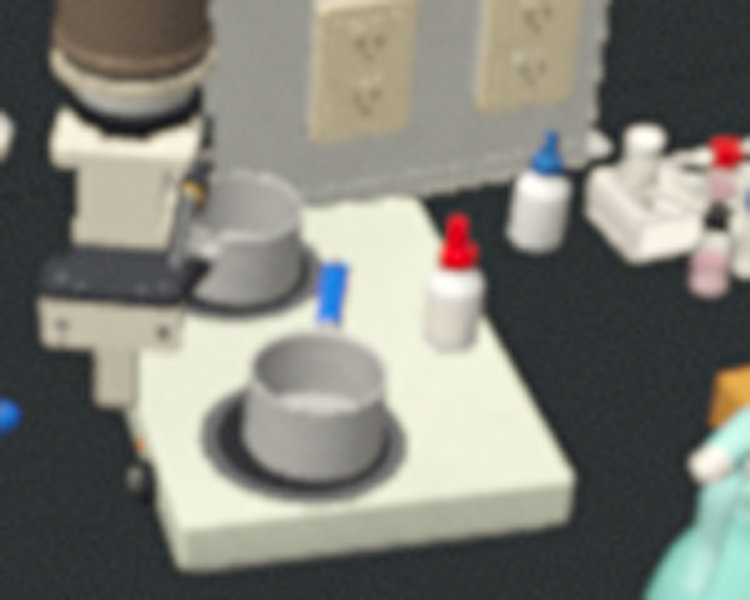

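```bash
python3 -m pendant '[{"dp":[0,-0.015,0],"rotation":[0,0,0],"fingers":-1},{"dp":[0,-0.025,0],"rotation":[0,0,0],"fingers":-1},{"dp":[0,-0.025,-0.06],"rotation":[0,0,0],"fingers":-1},{"dp":[0,-0.05,-0.12],"rotation":[0,0,0],"fingers":-1},{"dp":[0,-0.08,-0.18],"rotation":[0,0,0],"fingers":-1},{"dp":[0,-0.08,-0.22],"rotation":[0,0,0],"fingers":-1},{"dp":[0,-0.08,-0.22],"rotation":[0,0,0],"fingers":-1}]'
python3 look.py g
```

```text
clock: 18.23
position: [0.3652, -0.3383, 0.303]
ee_rot: [2.674, 1.638, 0.007]
force: [0.3, -0.3, -1.1]
width: 1.0
t 18.23 p [ 0.3652 -0.3383  0.303 ] yaw 62.98 z [ 0.007 -0.003 -1.   ] F [ 0.3 -0.3 -1.1] w 1.0 j [ 0.14  0.16  0.6   1.8  -0.1   1.2   1.86]
```

View pics/gw.png

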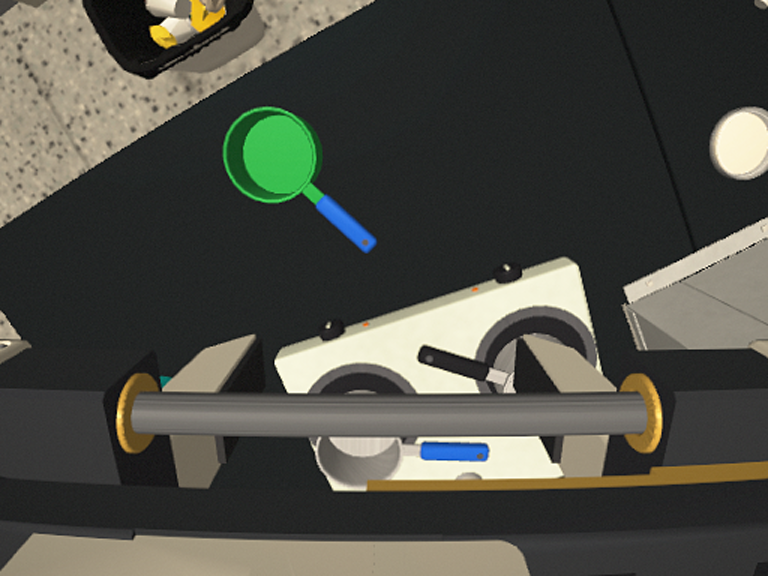

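View pics/gs.png

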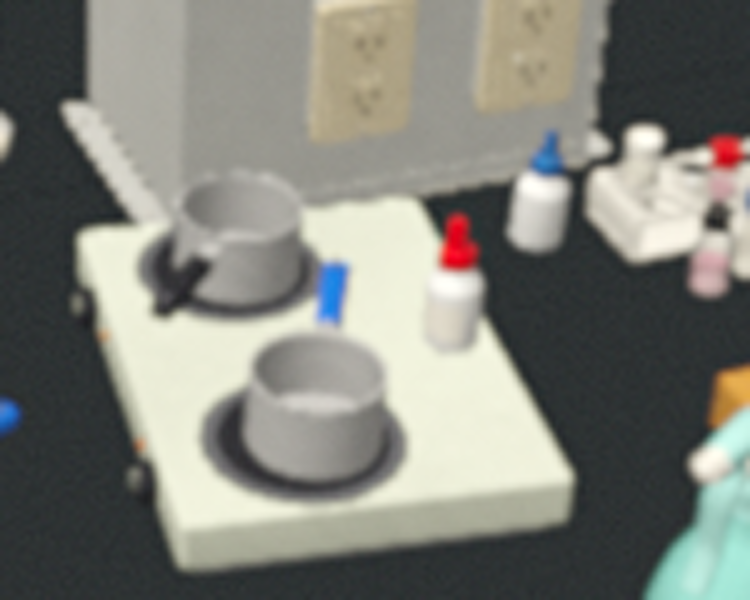

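View pics/gt.png

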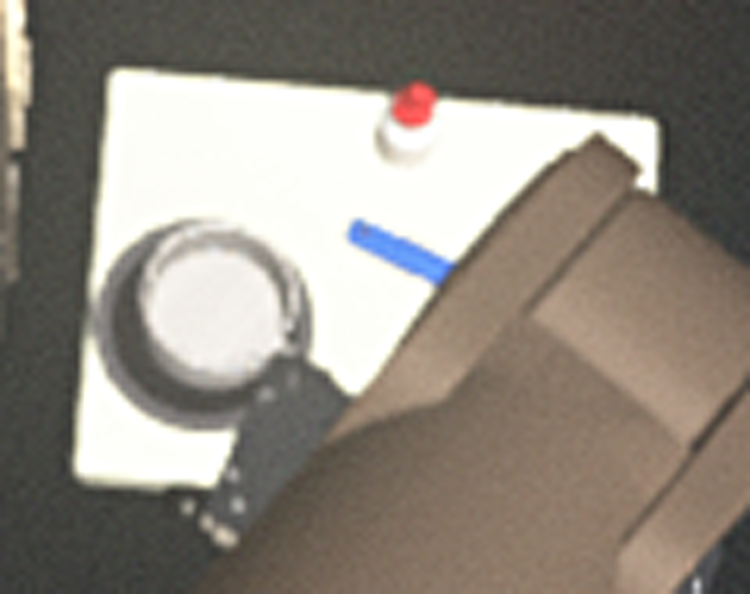

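```bash
python3 - <<'E'
from h import *
from cell import arm
rows(arm.observe(),[((.36,-.33,.40),60),((.38,-.03,.42),30)])
E
```

```text
[0.004, -0.007, -0.101] [-0.001, -0.001, 0.053]
[0.281, -0.125, -0.121] [-0.001, -0.001, 0.576]
```

```bash
python3 -m pendant '[{"dp":[0,-0.007,-0.05],"rotation":[0,0,0],"fingers":-1},{"dp":[0,-0.007,-0.1],"rotation":[0,0,0.05],"fingers":-1},{"dp":[0.06,-0.03,-0.12],"rotation":[0,0,0.15],"fingers":-1},{"dp":[0.12,-0.06,-0.12],"rotation":[0,0,0.3],"fingers":-1},{"dp":[0.18,-0.08,-0.12],"rotation":[0,0,0.45],"fingers":-1},{"dp":[0.23,-0.1,-0.12],"rotation":[0,0,0.55],"fingers":-1},{"dp":[0.28,-0.125,-0.12],"rotation":[0,0,0.57],"fingers":-1},{"dp":[0.28,-0.125,-0.12],"rotation":[0,0,0.57],"fingers":-1},{"dp":[0.28,-0.125,-0.12],"rotation":[0,0,0.57],"fingers":-1}]'
python3 look.py i
```

```text
clock: 19.5
position: [0.3797, -0.0295, 0.4176]
ee_rot: [-3.029, -0.827, 0.004]
force: [-0.0, -0.8, -0.0]
width: 1.0
t 19.5 p [ 0.3797 -0.0295  0.4176] yaw 30.55 z [-0.003  0.    -1.   ] F [-0.  -0.8 -0. ] w 1.0 j [-0.27 -0.1   0.18  1.76  0.02  1.48  0.45]
```

View pics/it.png

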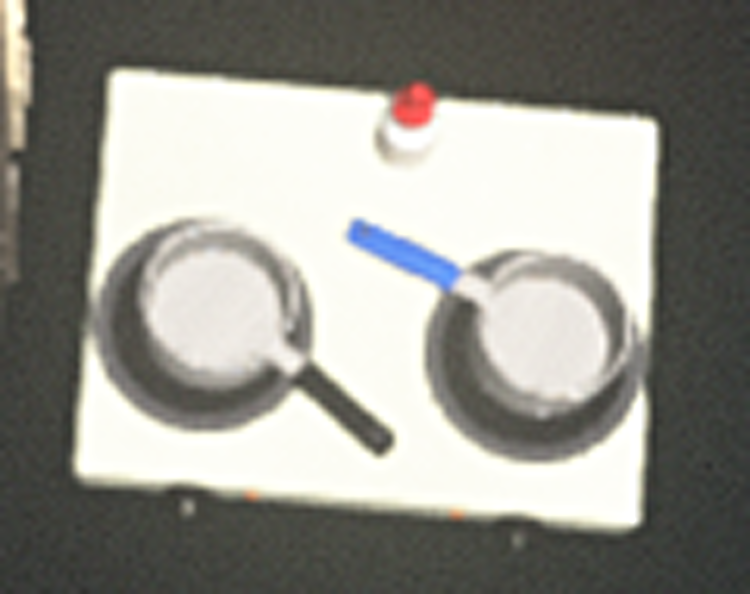

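View pics/is.png

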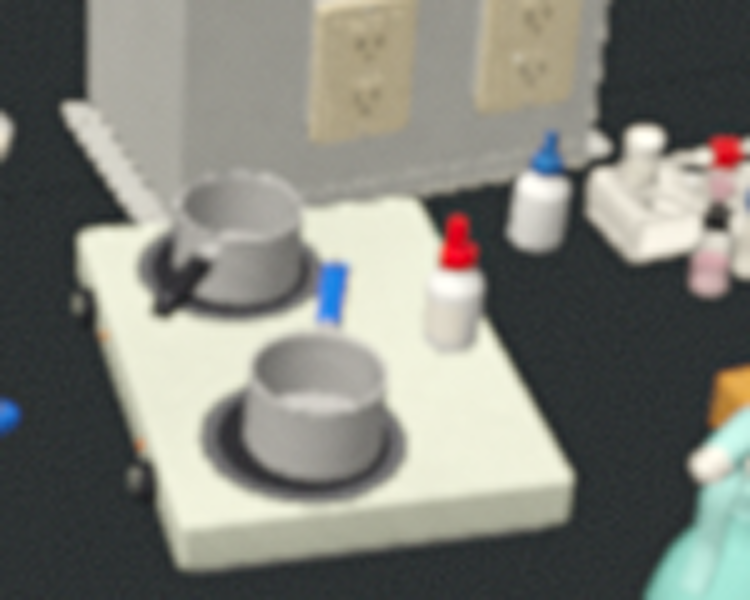

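Both handles now point inward. I'll check the clearances with numbers.

```bash
python3 - <<'E'
from h import *
from cell import arm
P=arm.camera_params('top')
f=lambda u,v:((u+.5)/6.25-.5+255,(v+.5)/6.25-.5+122)
c=np.array([.5282,-.3579]);ex=np.array([.991,-.134]);ey=np.array([.134,.991])
H=lambda u,v,z:(lambda p:np.array([(p-c)@ex,(p-c)@ey])*1000)(at(P,f(u,v),z)[:2])
q={n:H(*a) for n,a in dict(bktip=(385,444,.098),bkroot=(303,370,.098),bkrim=(222,304,.1),bltip=(353,230,.098),blroot=(457,280,.098),blrim=(557,332,.1),drop=(404,148,.05)).items()}
for n in q: print(n,q[n].round(1))
def seg(p,a,b):
    t=np.clip((p-a)@(b-a)/((b-a)@(b-a)),0,1);return np.hypot(*(p-a-t*(b-a)))
print('blk handle-blu pan',seg(q['blrim'],q['bktip'],q['bkroot'])-48,'blu handle-blk pan',seg(q['bkrim'],q['bltip'],q['blroot'])-48)
print('handles',min(seg(q['bktip'],q['bltip'],q['blroot']),seg(q['bltip'],q['bktip'],q['bkroot']))-16,'dropper',seg(q['drop'],q['bltip'],q['blroot'])-24.5)
for n,z in(('bk',(0,88)),('bl',(0,-88))):print(n,'rim off zone',np.hypot(*(q[n+'rim']-z)))
E
```

```text
bktip [-66.8  -6.3]
bkroot [-31.9  37.8]
bkrim [-1.2 81.6]
bltip [44.7 16.7]
blroot [ 22.6 -38.5]
blrim [ -1.1 -90.9]
drop [107.9 -13. ]
blk handle-blu pan 59.15648774764314 blu handle-blk pan 31.488158954351732
handles 63.38996204503563 dropper 45.27130605863114
bk rim off zone 6.552629021765991
bl rim off zone 3.113781981094506
```

```bash
python3 -c "
from cell import arm
print(arm.observe()['clock'],arm.sign_off())"
```

```text
the job is handed in; nothing more can be done
19.65 None
```

Both pan handles now point inward over the hotplate, and I handed the job in at 19.7 s of the 51 s allowed. I gripped the blue handle and turned it about the pan's axis. I finished that swing with the shut fingers, so the gripper's body would not pass over the dropper bottle. I drew the black handle round with one finger of the open gripper, which kept the gripper's body clear of the pedestal.

My last checks, measured from the top camera with the arm clear:

| Check | Black pan | Blue pan |
|---|---|---|
| Handle over the hotplate | tip 67 mm in front of the zone line, about 13 mm inside the front edge counting handle width | tip 45 mm behind the zone line, well inside |
| Handle to the other pan | about 59 mm | about 31 mm |
| Offset from zone centre (20 mm allowed) | about 7 mm | about 3 mm |

- **Other clearances:** the two handles are about 63 mm apart, and the blue handle is about 45 mm from the dropper.
- **Undisturbed things:** the dropper looks unmoved, and both pans stand level in the side picture. I did not re-measure the things left of the hotplate (wash bottle, tape, petri dish) at the end; the arm passed over or beside that area only at height.
- **Forces:** tool force readings stayed within about 3 N whenever I read them.
- **Measurement spread:** position estimates from the two cameras differed by up to about 6 mm, well inside these margins except for the black handle's 13 mm at the front edge, which is the tightest.
- **Near a joint limit:** during the blue pan, joint 3 came within 0.02 rad of its limit, so I turned the wrist back the other way. No joint reading was past its range.

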